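# Move the drying spot plate to the cooling rack with the lifter

## Task

The white porcelain spot plate has dried on the warmer: pick up the lifter, slide its blade under the plate between the two ribs, lift the plate off and set it gently, level, square and centred across both rails of the low cooling rack. Then draw the lifter out and stand it upright on its blade on the open bench, well clear of the rack. The plate is hot and brittle, so never touch it with the gripper or arm, tip or drop it, and leave the bottles and the beaker where they are.

Things in the scene. Friction and masses are not known exactly. Their poses are not given: they have to be found in the camera images.
- plate: white porcelain spot plate, a flat slab 100 (x) x 120 (y) x 10 mm thick with 12 shallow wells on top, about 0.24 kg; origin at the centre of its underside, z up. It starts lying across the two ribs of the warmer, nearly square to it.
- lifter: loose hand lifter, 0.22 kg, standing on its flat steel blade: 3 mm thick, 60 mm wide, 120 long (x -60 to +60, leading edge +x, last 20 mm 44 wide). Neck 6 x 24 mm rises at x = -55 (front face -52). Black handle bar over the blade, x -75 to +30, 16 wide, z 78 to 102 mm; 75 mm free between blade and bar. Origin: centre of the blade's underside, z up, x forward
- lifter_grip (a point): place to grip the lifter: middle of the handle bar's cross-section, in the lifter's frame at x = -20, y = 0, z = 90 mm; the fingers close across the 16 mm width
- warmer: fixed grey bench warmer 190 (x) x 170 (y) mm, dark flat top at z = 45 mm, dial on its -x face; on top two steel ribs along x, 170 long, 10 wide, centred at y = -50 and +50, z 45 to 67 mm. The channel between them is 90 wide, 22 high, open at both x ends. The plate lies on the rib tops. Origin: centre of its underside
- rack: fixed low cooling rack, open frame 180 (x) x 130 (y) mm: two aluminium rails along x, 10 wide, centred at y = -50 and +50, tops at z = 40 mm, undersides 26 mm; the 90 mm between is free and open at both x ends but for two black cross feet at x = -75 and +75, 12 wide, 10 mm high. Origin: its centre, on the bench
- wash_bottle: bystander: white plastic bottle, 68 mm in diameter, 160 mm tall; origin at the centre of its underside
- beaker: bystander: glass beaker, 72 mm in diameter, 90 mm tall; origin at the centre of its underside
- reagent_jar: bystander: amber glass jar with black cap, 72 mm in diameter, 110 mm tall; origin at the centre of its underside
Mind the look-alikes: they are no part of the job. Leave any red look-alike of the lifter alone.

How it is judged:
By the outcome, as a careful person would: the job done as asked, in the order asked, and still so for the second after the job is handed in, with the robot touching nothing.
It also fails if it takes over 64 s, if anything falls off the work surface, if the arm or the gripper's body presses on something with over 40 N, if the wrist force passes 120 N, or if a joint passes its speed limit or range.

## Robot

A 7-joint arm with a two-finger parallel gripper is mounted at the origin on the work surface. World frame = base frame: x ahead of the robot, y to its left, z up, the work surface at z = 0. Lengths are in m, angles in rad, forces in N, time in s.
With the tool pointing down it reaches from about 0.425 to 0.95 m from the base axis. Payload 4.7 kg.
Tool frame: the origin (TCP) lies between the finger pads; the fingertips stand 25 mm ahead of it and the grasp point (between the pads) lies 6 mm ahead of it; z points along the fingers, y is the line along which they close (so a half turn about z gives the same grasp; the last joint's range is limited). The gripper opens to 85 mm and grips with 20 to 120 N. Pads are 22 mm wide; open, the fingers measure 114 mm over their backs; the gripper's body (76 mm by 85 mm) begins 54 mm behind the grasp point. The pads swing forward as they close: fully open they stand 13 mm farther back than shut.
Start: joints at [1.268, 0.469, -0.049, 1.532, 0.024, 1.141, -0.082], TCP at [0.183, -0.65, 0.256] pointing down, gripper open.
Joint ranges: [-2.59, 2.59], [-0.33, 1.99], [-1.39, 1.29], [0.1, 2.45], [-1.04, 4.18], [0.21, 1.99], [-2.66, 2.66]. Speed limits (rad/s): [2.57, 2.57, 3.14, 3.14, 3.14, 3.14, 3.14].

## Interface

Orientations are given as a 3x3 rotation matrix whose columns are the frame's x, y, z axes.
In Python, from rig import * gives the robot as it stands. Calls block until the motion is done:
- movep(position, orientation): joint-space move of the TCP to a pose.
- move_l(position, attitude=None, feed=0.15, until_force=None): straight line of the TCP; attitude=None keeps the orientation; feed is the mean speed in m/s. With until_force (N) it stops when the force on the tool has changed by that much, and returns True; else False.
- move_joints(angles): joint-space move.
- command_gripper(opening, newtons=None): finger opening in m; newtons is the grip in N (None keeps the last); returns when the fingers have stopped.
- sleep(seconds).
- inverse_kinematics(position, orientation): joint angles nearest the present ones, or None.
- sense(): the state.
- camera(name): name is "scene" or "top"; returns (picture, depth): 384x512x3 uint8, red, green, blue; 384x512 float32, m along the optical axis (not along the pixel's ray), 0 where there is no reading.
- camera_params(name): a dict with "K" (3x3 intrinsics, pixels), "dist" ([k1, k2, p1, p2, k3] as OpenCV has them; the pictures are not rectified), "position" and "rotation" of the camera in the world. Camera axes: x right, y down, z forward; pixel columns grow to the right and rows downward; lengths in m; the calibration is good to about 2 mm. A picture is of the moment at which its call begins. camera_params takes no time and is no camera call.
A pose or a line that the arm cannot do raises Unreachable and nothing moves.
- finish_job(): hands the job in; it is judged then, once.
The state is a dict: "time_s": time; "joint_pos": joint angles; "qd": joint speeds; "joint_efforts": joint torques, N m; "position": TCP position; "tcp_rot": TCP orientation; "wrist_force": force on the tool from outside, world axes, zero at the start; "ft_torque": the same for the moment, N m; "finger_gap": finger opening in m; "gripper_force": force on a finger pad.
Only numpy, scipy, OpenCV 4.12 (cv2) and the standard library are available. Lean on these libraries where they do the work, as an engineer would, in place of code of your own. Each camera call takes 0.05 s, during which the arm holds its last target. There are 200 camera calls.

## Working session

There is one attempt and no reset: what is moved stays moved. The work goes in short steps, each a Python script; the robot and the scene stay as the last script left them, time stands still between calls to the robot, and variables do not carry over. Pictures are saved under pics/ and viewed, at most 10 in all, crops included, and the job is handed in when it is done.

```bash
mkdir -p pics; ls; python3 - <<'E'
from rig import *
import cv2,numpy as np
for n in("top","scene"):
    p,d=camera(n); cv2.imwrite(f"pics/{n}0.png",cv2.resize(p[:,:,::-1],(800,600),interpolation=cv2.INTER_CUBIC)); np.savez(f"{n}0.npz",p=p,d=d)
    c=camera_params(n); print(n,c)
print(sense())
E
```

```text
pics
top {'K': array([[467.96026048,   0.        , 259.15014775],
       [  0.        , 467.96026048, 194.91066857],
       [  0.        ,   0.        ,   1.        ]]), 'dist': array([0.03839249, 0.        , 0.        , 0.        , 0.        ]), 'position': array([ 0.46470472, -0.10310497,  1.47211786]), 'rotation': array([[ 0.00586285, -0.99786845,  0.06499367],
       [-0.99996342, -0.0062551 , -0.00583347],
       [ 0.00622758, -0.0649571 , -0.99786863]])}
scene {'K': array([[412.50925217,   0.        , 251.96592079],
       [  0.        , 412.50925217, 195.05281004],
       [  0.        ,   0.        ,   1.        ]]), 'dist': array([-0.1327656,  0.       ,  0.       ,  0.       ,  0.       ]), 'position': array([1.04707075, 0.652266  , 0.77268176]), 'rotation': array([[-0.83307755,  0.32694049, -0.44619693],
       [ 0.55313017,  0.50019022, -0.66622576],
       [ 0.00536716, -0.80182271, -0.59753789]])}
{'time_s': 0.1, 'joint_pos': array([ 1.26808789,  0.46938055, -0.04859864,  1.53354543,  0.02409777,
        1.14104375, -0.08228188]), 'qd': array([-0.00091415, -0.00036708,  0.00086166, -0.00181652,  0.00255049,
        0.00091828, -0.00020552]), 'joint_efforts': array([ 5.75802806e-04, -5.11511171e+01, -4.68393811e-02, -2.38388050e+01,
        1.08180754e-02,  4.42344550e-03, -1.05003451e-05]), 'position': array([ 0.18240745, -0.64938848,  0.25536532]), 'tcp_rot': array([[ 9.62734853e-01,  2.70446500e-01, -5.41637814e-04],
       [ 2.70447036e-01, -9.62733340e-01,  1.70775970e-03],
       [-5.95951461e-05, -1.79060413e-03, -9.99998395e-01]]), 'wrist_force': array([ 0.37496926,  0.17832962, -0.79981306]), 'ft_torque': array([ 0.02604483, -0.00164697, -0.01485025]), 'gripper_force': 0.0, 'finger_gap': 0.08537279299281224}
```

View pics/top0.png

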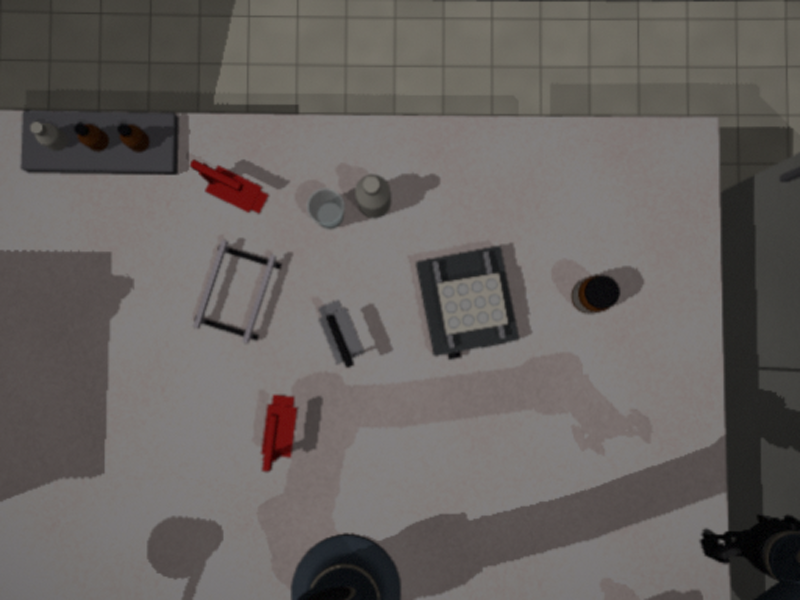

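View pics/scene0.png

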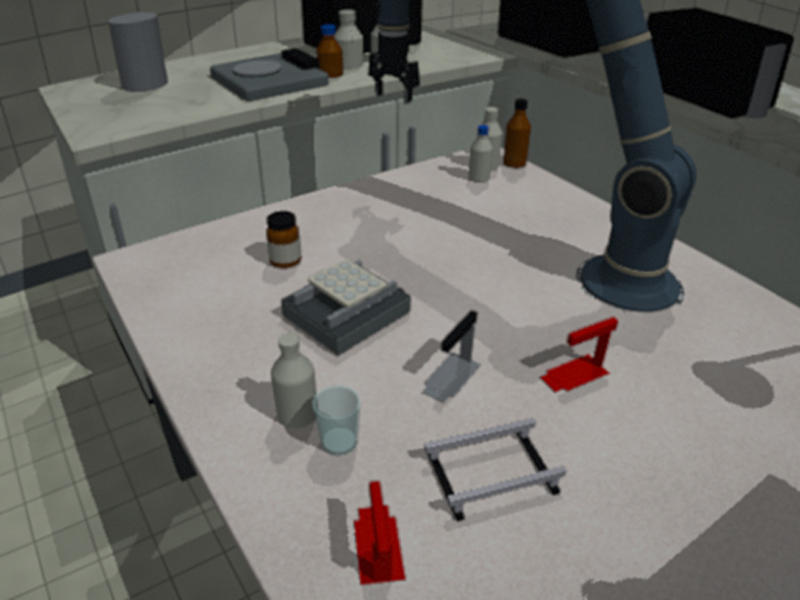

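The top view shows three lifter-like things. The steel blade with the black bar is at (340,333), and red look-alikes are at (232,187) and (280,430). The steel and black one fits the description. The warmer and plate are at (470,300), the rack at (240,290), the beaker at (327,208), the wash bottle at (373,195) and the jar at (598,293). Next I'll take enlarged crops and measure from depth.

```bash
cat > h.py <<'E'
from rig import *
import cv2,numpy as np
def cloud(n,d):
    c=camera_params(n); v,u=np.mgrid[:384,:512]
    q=cv2.undistortPoints(np.dstack([u,v]).reshape(-1,1,2).astype(float),c["K"],np.array(c["dist"])).reshape(384,512,2)
    P=np.dstack([q*d[...,None],d]); return P@np.array(c["rotation"]).T+c["position"]
def ray(n,uv,z):
    c=camera_params(n); q=cv2.undistortPoints(np.array(uv,float).reshape(-1,1,2),c["K"],np.array(c["dist"])).reshape(-1,2)
    r=np.c_[q,np.ones(len(q))]@np.array(c["rotation"]).T; s=(z-c["position"][2])/r[:,2]
    return c["position"]+r*s[:,None]
def Rz(a): c,s=np.cos(a),np.sin(a); return np.array([[c,-s,0],[s,c,0],[0,0,1]])
E
python3 - <<'E'
from h import *
f=np.load("top0.npz");p,d=f["p"],f["d"]; W=cloud("top",d)
print("bench z",np.median(W[225:245,290:340,2]),W[225:245,290:340,2].std())
def rect(name,r0,r1,c0,c1,z0,z1):
    w=W[r0:r1,c0:c1].reshape(-1,3); w=w[(w[:,2]>z0)&(w[:,2]<z1)]
    (c,s,a)=cv2.minAreaRect((w[:,:2]*1000).astype(np.float32)); print(name,len(w),"c",np.round(c,1),"s",np.round(s,1),"a",round(a,2),"z",np.round(np.median(w[:,2]),4))
rect("plate",150,235,260,340,.070,.09)
rect("warmertop",150,235,260,340,.035,.055)
rect("rack",150,222,120,185,.03,.05)
rect("bar",185,240,200,250,.085,.115)
rect("beaker",115,150,190,222,.05,.1)
rect("wash",105,145,222,255,.03,.2)
rect("jar",170,205,360,400,.03,.2)
rect("redL",95,140,118,175,.08,.12)
rect("redB",245,305,160,195,.08,.12)
a=cv2.resize(p[150:240,200:335,::-1],None,fx=5.9,fy=5.9,interpolation=cv2.INTER_CUBIC);cv2.imwrite("pics/c1.png",a)
a=cv2.resize(p[145:225,115:195,::-1],None,fx=7,fy=7,interpolation=cv2.INTER_CUBIC);cv2.imwrite("pics/c2.png",a)
E
```

```text
bench z 0.0005262454646316472 0.10392658702492683
plate 1360 c [ 571.2 -238.2] s [162.3 120.5] a 10.96 z 0.0776
warmertop 1898 c [ 563.6 -235.1] s [202.  169.9] a 11.3 z 0.0451
rack 485 c [585.  223.6] s [114.8 179.6] a 73.11 z 0.0399
bar 206 c [487.9  12.4] s [104.2  19.8] a 23.68 z 0.1016
beaker 225 c [743.  41.] s [69.7 69.8] a 87.26 z 0.0845
wash 480 c [768.8 -48.4] s [65.8 65.3] a 70.8 z 0.1114
jar 567 c [ 580.  -475.5] s [66.2 66.9] a 75.91 z 0.1082
redL 218 c [798.1 250.3] s [104.4  22.6] a 62.32 z 0.1014
redB 236 c [296.2 138.5] s [ 23.8 102.5] a 80.51 z 0.1008
```

View pics/c1.png

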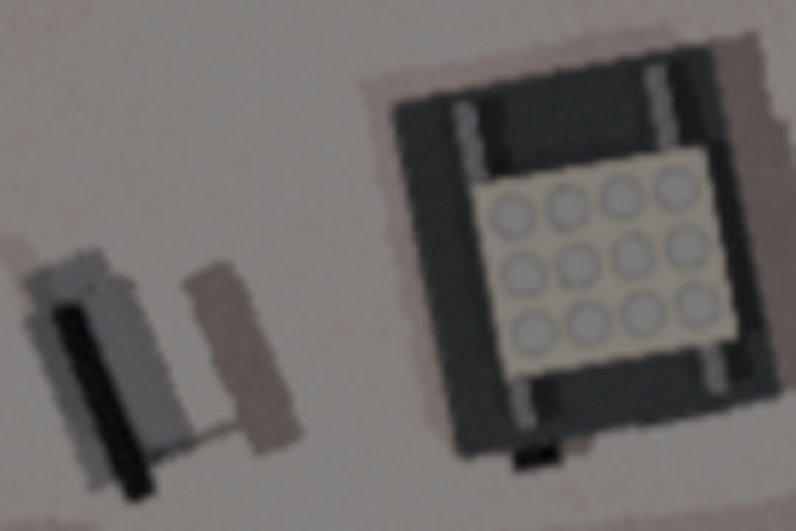

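View pics/c2.png

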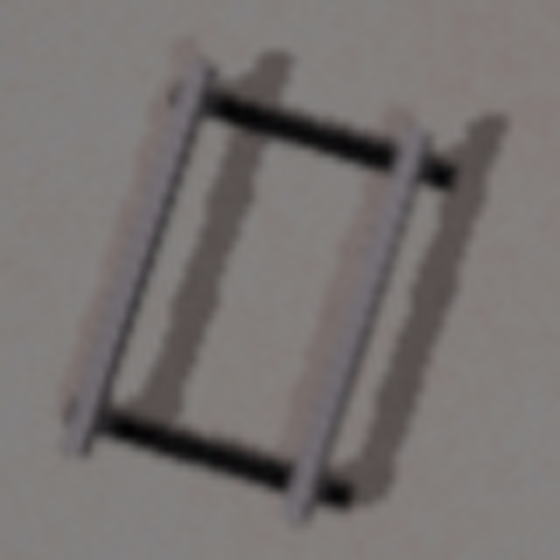

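The crop confirms the lifter: steel blade, black bar, narrow leading edge at upper left (75,265), neck at lower right. The dial is at (538,455), so warmer +x points up in the image. The rack rails run from (205,65) to (75,450) and from (415,135) to (300,515). Now I'll refine these fits and check reach.

```bash
python3 - <<'E'
from h import *
f=np.load("top0.npz");p,d=f["p"],f["d"]; W=cloud("top",d)
def sel(r0,r1,c0,c1,z0,z1):
    w=W[r0:r1,c0:c1].reshape(-1,3); return w[(w[:,2]>z0)&(w[:,2]<z1)]
def mr(n,w):
    c,s,a=cv2.minAreaRect((w[:,:2]*1000).astype(np.float32)); print(n,len(w),np.round(c,1),np.round(s,1),round(a,2),"mean",np.round(w.mean(0)*1000,1))
R=(150,235,260,340)
for z in(.072,.0735,.075): mr("plate",sel(*R,z,.09))
from scipy.optimize import minimize
# soft fit: rectangle boundary by area overlap of points (pixel density known)
def fit(w,L,B,x0):
    def cost(q):
        e=(w[:,:2]-q[:2])@Rz(q[2])[:2,:2]; return np.sum(np.maximum(0,abs(e)-[L/2,B/2])**2)*1e6
    r=minimize(cost,x0,method="Nelder-Mead",options=dict(xatol=1e-6,fatol=1e-6,maxiter=4000)); return r.x*[1000,1000,57.3],r.fun
print("plate fit",fit(sel(*R,.0735,.09),.098,.118,[.565,-.235,.19]))
pw=sel(*R,.040,.062); a=np.radians(11.3); e=(pw[:,:2]-[.564,-.235])@Rz(a)[:2,:2]
for k in(0,1):
    o=1-k; b=np.round(e[:,o]/.006); m=[(i*6,*np.round([e[b==i,k].min()*1000,e[b==i,k].max()*1000],1)) for i in range(-13,14,2) if (b==i).sum()>5]; print("xy"[k],m)
rb=sel(*R,.064,.0705); mr("ribs",rb)
rk=sel(150,222,120,185,.033,.046); a=-np.radians(16.9); e=(rk[:,:2]-[.585,.2236])@Rz(a)[:2,:2]
for s in(-1,1):
    q=e[np.sign(e[:,1])==s]; l=np.polyfit(q[:,0],q[:,1],1); print("rail",s,"y",np.round(np.percentile(q[:,1],[0,5,50,95,100])*1000,1),"slope deg",np.degrees(l[0]),"x",np.round(np.percentile(q[:,0],[0,100])*1000,1))
bar=sel(185,240,200,250,.093,.11); mr("bar",bar); print(fit(bar,.103,.014,[.488,.012,.41]))
bl=W[185:240,200:250].reshape(-1,3); bl=bl[(bl[:,2]<.01)&(bl[:,2]>.0018)]; mr("blade",bl)
def T(yaw): return Rz(yaw)@np.diag([1,-1,-1.])
for h in(0,np.pi):
  for n,P,y in(("lift",(.488,.012,.096),.41),("pre",(.40,-.27,.15),.19),("in",(.55,-.24,.15),.19),("rack",(.56,.23,.13),-.295),("out",(.42,.275,.13),-.295),("park",(.46,0,.1),0)):
    q=inverse_kinematics(np.array(P),T(y+h)); print(h,n,None if q is None else np.round(q,2))
E
```

```text
plate 1297 [ 569.  -238.9] [158.9 119.6] 9.76 mean [ 560.8 -240.2   77.8]
plate 1230 [ 561.5 -238.9] [119.8 134.6] 21.24 mean [ 560.4 -240.7   78. ]
plate 1084 [ 570.8 -238.4] [120.3 119.6] 10.26 mean [ 560.8 -240.8   78.5]
plate fit (array([ 560.58622531, -240.18078563,   12.94034398]), np.float64(832.8408681538191))
x [(-78, np.float64(-89.2), np.float64(98.5)), (-66, np.float64(-87.4), np.float64(97.5)), (-54, np.float64(-88.2), np.float64(99.4)), (-42, np.float64(-88.9), np.float64(99.5)), (-30, np.float64(-86.5), np.float64(99.0)), (-18, np.float64(-89.6), np.float64(97.1)), (-6, np.float64(-88.5), np.float64(96.5)), (6, np.float64(-88.6), np.float64(99.1)), (18, np.float64(-89.2), np.float64(97.8)), (30, np.float64(-87.4), np.float64(96.9)), (42, np.float64(-88.2), np.float64(99.6)), (54, np.float64(-85.8), np.float64(98.3)), (66, np.float64(-86.5), np.float64(97.1)), (78, np.float64(-87.7), np.float64(99.8))]
y [(-78, np.float64(-82.5), np.float64(82.8)), (-66, np.float64(-81.5), np.float64(83.4)), (-54, np.float64(-80.6), np.float64(83.5)), (-42, np.float64(-83.7), np.float64
[... 902 characters left out ...]

0 lift [ 0.37  0.45 -0.59  2.09  0.38  0.7  -1.64]
0 pre [ 0.71  0.3  -0.24  2.08  0.1   0.77 -0.98]
0 in [ 0.54  0.47 -0.27  1.81  0.16  0.88 -1.18]
0 rack [-0.71  0.5   0.33  1.84 -0.22  0.83 -2.13]
0 out [-0.94  0.36  0.33  2.08 -0.17  0.73 -2.36]
0 park [ 0.35  0.39 -0.54  2.15  0.32  0.67 -1.97]
3.141592653589793 lift [ 0.76  0.71 -1.18  2.07  0.83  0.95  1.1 ]
3.141592653589793 pre [ 1.15  0.4  -0.78  2.06  0.38  0.83  1.91]
3.141592653589793 in [ 0.9   0.58 -0.77  1.79  0.48  0.97  1.69]
3.141592653589793 rack [ 0.29  0.79 -1.13  1.78  0.8   1.11  0.16]
3.141592653589793 out [ 0.03  0.5  -0.88  2.03  0.51  0.85  0.14]
3.141592653589793 park [ 0.71  0.55 -1.01  2.14  0.66  0.81  0.85]
```

```bash
python3 - <<'E'
from h import *
f=np.load("top0.npz");p,d=f["p"].astype(int),f["d"]
def pj(pts,s,o,z): return ray("top",(np.array(pts,float)+.5)/s-.5+o,z)
def rep(n,c):
    print(n,"ctr",np.round(c[:,:2].mean(0)*1000,1))
    for i in range(4):
        e=(c[(i+1)%4]-c[i])[:2]; print("  ",round(np.hypot(*e)*1000,1),round(np.degrees(np.arctan2(e[1],e[0])),2))
rep("plate corners",pj([(475,185),(707,148),(737,337),(503,378)],5.9,(200,150),.077))
rep("rack corners",pj([(205,65),(415,135),(300,515),(75,450)],7,(115,145),.040))
rep("warmer corners",pj([(393,103),(712,45),(780,395),(460,455)],5.9,(200,150),.045))
s=p[150:240,260:340]; m=((s[...,0]-s[...,2]>12)&(s.sum(2)>300)).astype(np.uint8)
n,l,st,_=cv2.connectedComponentsWithStats(m); k=1+np.argmax(st[1:,4]); 
cs=max(cv2.findContours((l==k).astype(np.uint8),0,cv2.CHAIN_APPROX_NONE)[0],key=cv2.contourArea)
m2=np.zeros_like(m);cv2.drawContours(m2,[cs],-1,1,-1); v,u=np.nonzero(m2)
w=ray("top",np.c_[u+260,v+150],.077)[:,:2]*1000
c,sz,a=cv2.minAreaRect(w.astype(np.float32)); print("plate mask",len(w),c,sz,a,"mean",w.mean(0))
e=(w-w.mean(0))
best=min(np.arange(0,25,.25),key=lambda t:np.prod([np.percentile(q,97)-np.percentile(q,3) for q in (e@Rz(np.radians(t))[:2,:2]).T])); 
# second-moment yaw (long axis = y)
C=np.cov(e.T); print("moment yaw",np.degrees(.5*np.arctan2(2*C[0,1],C[0,0]-C[1,1]))-0, best, "std*sqrt12",np.sqrt(np.linalg.eigvalsh(C)*12))
E
```

```text
plate corners ctr [ 559.2 -239.9]
   119.4 -80.55
   97.1 -171.16
   120.2 100.29
   98.9 8.39
rack corners ctr [583.  222.2]
   97.1 -108.11
   173.3 164.29
   101.8 74.18
   177.3 -17.26
warmer corners ctr [ 568.1 -233.1]
   168.9 -79.28
   185.1 -169.21
   168.2 100.95
   185.8 11.0
plate mask 16 (580.2399291992188, -264.7278747558594) (10.555286407470703, 10.62244701385498) 45.2530632019043 mean [ 579.68557098 -264.36360255]
moment yaw 71.56920250166174 24.75 std*sqrt12 [11.2315528  13.80827126]
```

```bash
python3 - <<'E'
from h import *
f=np.load("top0.npz");p,d=f["p"].astype(np.uint8),f["d"]; W=cloud("top",d)
s=p[150:240,260:340]; g=s.sum(2,dtype=int)
print(s[45,0:80:6].tolist())
def analyse(n,m,z,o):
    v,u=np.nonzero(m); w=ray("top",np.c_[u,v]+np.array(o),z)[:,:2]*1000; e=w-w.mean(0); C=np.cov(e.T); L,V=np.linalg.eigh(C); x=V[:,0]*np.sign(V[0,0])
    c,sz,a=cv2.minAreaRect(w.astype(np.float32)); print(n,len(w),"mean",w.mean(0),"size",np.sqrt(12*L),"yaw",np.degrees(np.arctan2(x[1],x[0])),"rect",c,sz,a)
zz=W[150:240,260:340,2]
for t in(.073,.071):
    m=cv2.morphologyEx(((zz>t)&(zz<.1)).astype(np.uint8),cv2.MORPH_OPEN,np.ones((9,9),np.uint8)); analyse("depth",m,.077,(260,150))
for t in(0,5,10):
    m=((s[...,0].astype(int)-s[...,2]>t)&(zz>.062)).astype(np.uint8); m=cv2.morphologyEx(cv2.morphologyEx(m,cv2.MORPH_CLOSE,np.ones((7,7),np.uint8)),cv2.MORPH_OPEN,np.ones((9,9),np.uint8)); analyse("col%d"%t,m,.077,(260,150))
# rack: per-rail PCA from depth
Wr=W[150:222,120:185].reshape(-1,3); q=Wr[(Wr[:,2]>.033)&(Wr[:,2]<.046)]; e=(q[:,:2]-[.585,.2236])@Rz(-np.radians(16.9))[:2,:2]
M=[]
for sg in(-1,1):
    r=q[np.sign(e[:,1])==sg][:,:2]*1000; L,V=np.linalg.eigh(np.cov(r.T)); x=V[:,1]; b=cv2.minAreaRect(r.astype(np.float32)); print("rail",sg,r.mean(0),np.degrees(np.arctan(x[1]/x[0])),np.sqrt(12*L),b)
E
```

```text
[[131, 126, 124], [129, 124, 123], [46, 47, 48], [37, 38, 39], [124, 120, 115], [120, 119, 118], [122, 121, 120], [126, 122, 115], [118, 118, 117], [120, 117, 111], [130, 125, 117], [27, 29, 30], [92, 84, 83], [126, 122, 120]]
depth 81 mean [ 520.01051467 -203.50615039] size [26.79151843 26.92037199] yaw 46.99284874319895 rect (520.0148315429688, -203.5127716064453) (23.8758602142334, 23.98214340209961) 0.35593724250793457
depth 1048 mean [ 560.18335775 -244.9570582 ] size [ 87.46268881 116.08096838] yaw 26.27238231793195 rect (561.68701171875, -240.9664306640625) (99.51744079589844, 117.03132629394531) 7.479696273803711
col0 1326 mean [ 560.58731462 -240.28908434] size [ 98.43275891 119.41788533] yaw 5.401472422099158 rect (560.7886962890625, -241.19085693359375) (100.97354125976562, 123.60008239746094) 8.121561050415039
col5 1300 mean [ 560.26620233 -240.40868567] size [ 97.51869873 117.85106728] yaw 9.299423334774886 rect (560.6158447265625, -241.0711669921875) (99.33182525634766, 121.81334686279297) 10.144100189208984
col10 1133 mean [ 562.26569272 -242.04339919] size [ 89.48529289 112.11874818] yaw -9.03786190128536 rect (559.6923828125, -239.191650390625) (95.44538116455078, 116.88826751708984) 9.819392204284668
rail -1 [569.46889466 175.47040631] -18.23924927714809 [ 12.01165543 177.1682892 ] ((570.3933715820312, 175.33230590820312), (13.828972816467285, 179.70094299316406), 72.55429077148438)
rail 1 [597.78859011 271.82605892] -17.089254356935836 [ 11.93054984 179.20868086] ((599.5252075195312, 272.3037109375), (12.958681106567383, 179.09730529785156), 72.93717956542969)
```

Plate at (560.2, -240.4), yaw 9.2°. Warmer at (568.5, -233.5), yaw 11°. Rack at (584.7, 223.7), yaw -17.1°. Lifter grip at (490.6, 12.2), yaw 22.9°. The fitted sizes match those given, so I'll pick up the lifter.

```bash
cat >> h.py <<'E'
def T(yaw): return Rz(yaw)@np.diag([1,-1,-1.])
D=np.radians
PL=np.array([.5602,-.2404]); PY=D(9.2); RK=np.array([.5847,.2237]); RY=D(-17.1)
def tcp(xy,yaw,z,off=(-.020,0)):  # lifter origin pose -> TCP position
    return np.r_[np.array(xy)+Rz(yaw)[:2,:2]@np.array(off),z+.096]
def loc(o,yaw,x,y=0): return o+Rz(yaw)[:2,:2]@np.array([x,y])
def st(n):
    s=sense(); print(n,"t",round(s["time_s"],1),np.round(s["position"],4),"F",np.round(s["wrist_force"],2),"M",np.round(s["ft_torque"],2),"gap",round(s["finger_gap"],4),round(s["gripper_force"],1))
E
python3 - <<'E'
from h import *
y=D(22.9); g=np.array([.4906,.0122])
command_gripper(.05)
movep([*g,.2],T(y)); st("above")
print(move_l([*g,.096],feed=.1,until_force=8)); st("down")
command_gripper(0.0,80); st("grip")
move_l([*g,.24],feed=.12); st("up")
movep(tcp(loc(PL,PY,-.150),PY,.12),T(PY)); 
move_l(tcp(loc(PL,PY,-.150),PY,.056),feed=.1); st("pre")
p,d=camera("top"); np.savez("top1.npz",p=p,d=d); q,_=camera("scene")
a=cv2.resize(p[160:290,210:340,::-1],(560,560),interpolation=cv2.INTER_CUBIC); b=cv2.resize(q[140:280,150:340,::-1],(760,560),interpolation=cv2.INTER_CUBIC)
cv2.imwrite("pics/pre.png",cv2.resize(np.hstack([a,b]),(800,339),interpolation=cv2.INTER_AREA))
E
```

```text
above t 3.1 [0.4909 0.0113 0.2   ] F [ 0.19 -0.94 -0.4 ] M [-0.02  0.   -0.01] gap 0.0504 0.0
False
down t 4.3 [0.4911 0.0123 0.0966] F [-0.3  -0.45 -0.36] M [ 0.04 -0.03 -0.06] gap 0.0501 0.0
grip t 4.7 [0.4908 0.0123 0.0964] F [-0.68  0.67  2.07] M [ 0.01  0.08 -0.05] gap 0.0154 78.8
up t 6.1 [0.4901 0.0121 0.2392] F [ 0.53  0.48 -2.25] M [0.01 0.06 0.  ] gap 0.015 78.1
pre t 8.0 [ 0.393  -0.2675  0.1524] F [ 1.42  0.14 -1.64] M [-0.02  0.01  0.  ] gap 0.0148 78.1
```

View pics/pre.png

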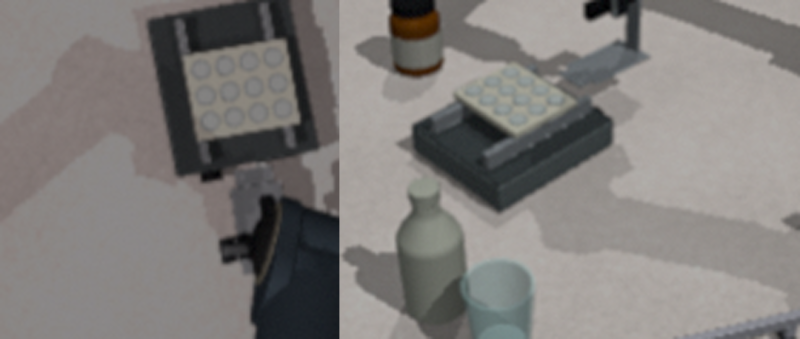

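Left panel: the blade, with its leading edge at (258,170), stands in front of the channel, and the plate is still in place. I'll measure the blade in hand before going in.

```bash
python3 - <<'E'
from h import *
f=np.load("top1.npz"); W=cloud("top",f["d"]); L=loc(PL,PY,-.150)
w=W[200:270,280:340].reshape(-1,3); e=(w[:,:2]-L)@Rz(PY)[:2,:2]; e=np.c_[e,w[:,2]]*1000
k=e[(e[:,2]>50)&(e[:,2]<68)&(e[:,0]>-20)&(abs(e[:,1])<45)]
b=np.round(k[:,0]/5)*5
for x in np.unique(b):
    q=k[b==x]; print(x,len(q),np.round([q[:,1].min(),q[:,1].max(),np.median(q[:,2])],1))
print("xmax",np.sort(k[:,0])[-6:])
h=k[k[:,0]>0]; print("z slope",np.polyfit(h[:,0],h[:,2],1))
p=camera_params("top")
E
```

```text
-10.0 9 [12.8 28.9 58.4]
-5.0 12 [ 9.  28.2 58.2]
0.0 17 [ 2.5 30.2 59.9]
5.0 16 [ 1.3 29.6 59.8]
10.0 16 [ 0.9 28.7 60.6]
15.0 19 [ 0.2 29.6 58.8]
20.0 19 [-25.2  29.6  59.2]
25.0 27 [-29.8  29.2  59.7]
30.0 32 [-29.7  27.7  59.1]
35.0 32 [-27.7  27.   59.2]
40.0 29 [-28.1  29.9  60.4]
45.0 24 [-20.7  20.1  59.4]
50.0 25 [-21.2  21.7  59.4]
55.0 24 [-22.1  20.8  59.4]
60.0 13 [-19.3  20.   60. ]
70.0 3 [-40.6  45.   52.7]
75.0 4 [-17.3   1.2  51.6]
80.0 8 [-43.5  -5.1  51.3]
85.0 5 [-42.2  24.7  51.4]
90.0 3 [-43.   11.3  56.6]
95.0 5 [-42.9  44.7  52.2]
100.0 4 [-42.1   0.6  51.8]
xmax [ 96.15159634  97.1709582   97.85316497  98.42112654  99.26420931
 100.79327683]
z slope [-4.83457043e-02  6.05730323e+01]
```

Measured against the commanded pose, the blade is centred and level, with its tip at about 60 mm. Inserting and lifting.

```bash
python3 - <<'E'
from h import *
L=loc(PL,PY,-.005)
print("hit",move_l(tcp(L,PY,.0545),feed=.06,until_force=6)); st("in")
p,d=camera("top"); np.savez("top2a.npz",p=p,d=d)
s=sense()["position"]
move_l([s[0],s[1],.0600+.096],feed=.03)
move_l([s[0],s[1],.0675+.096],feed=.015); st("contact")
move_l([s[0],s[1],.12+.096],feed=.05); st("lifted")
p,d=camera("top"); np.savez("top2.npz",p=p,d=d); q,_=camera("scene")
a=cv2.resize(p[140:260,220:340,::-1],(560,560),interpolation=cv2.INTER_CUBIC); b=cv2.resize(q[100:240,150:340,::-1],(760,560),interpolation=cv2.INTER_CUBIC)
cv2.imwrite("pics/lift.png",cv2.resize(np.hstack([a,b]),(800,339),interpolation=cv2.INTER_AREA))
E
```

```text
hit False
in t 10.7 [ 0.5353 -0.2445  0.1505] F [-0.34 -0.21 -2.13] M [-0.01  0.01 -0.01] gap 0.0149 78.1
contact t 11.7 [ 0.5351 -0.2444  0.1632] F [-0.65 -0.31 -5.1 ] M [-0.01  0.04 -0.02] gap 0.0149 78.0
lifted t 12.9 [ 0.5351 -0.2444  0.2156] F [-0.81 -0.28 -5.6 ] M [ 0.02  0.06 -0.02] gap 0.0151 78.0
```

View pics/lift.png

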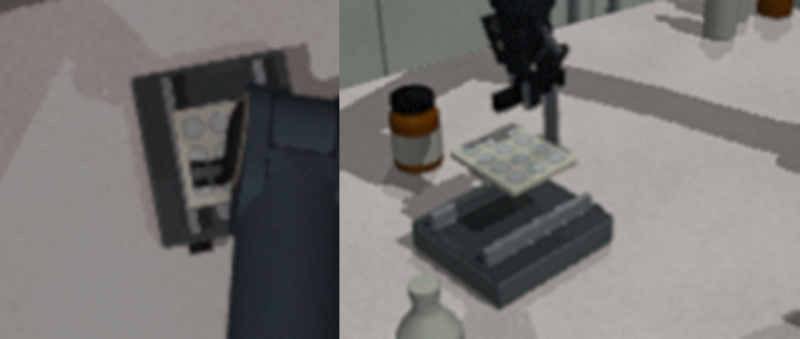

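The plate is lifted clear of the ribs and sits level on the blade. Next I'll check its pose on the lifter and carry it to above the rack.

```bash
cat >> h.py <<'E'
def plate_in_lifter(W,L,yaw,zt,half=.07):
    e=np.c_[(W.reshape(-1,3)[:,:2]-L)@Rz(yaw)[:2,:2],W.reshape(-1,3)[:,2]]
    k=e[(abs(e[:,2]-zt)<.006)&(abs(e[:,0])<.07)&(abs(e[:,1])<half)]*1000
    A=np.c_[k[:,:2],np.ones(len(k))]; c=np.linalg.lstsq(A,k[:,2],rcond=None)[0]; print(len(k),"tilt deg",np.round(np.degrees(c[:2]),2),"z0",round(c[2],1))
    for ax,o in((0,1),(1,0)):
        b=np.round(k[:,o]/10)*10
        print("xy"[ax],[(int(t),*np.round([k[b==t,ax].min(),k[b==t,ax].max()],0)) for t in np.unique(b) if (b==t).sum()>6])
E
python3 - <<'E'
from h import *
s=sense()["position"]; L=s[:2]-Rz(PY)[:2,:2]@[-.02,0]
plate_in_lifter(cloud("top",np.load("top2.npz")["d"]),L,PY,.1326)
L2=loc(RK,RY,-.005)
move_l(tcp(L2,RY,.12),T(RY),feed=.12); st("over rack")
p,d=camera("top"); np.savez("top3.npz",p=p,d=d); q,d2=camera("scene"); np.savez("scene3.npz",p=q,d=d2)
s=sense()["position"]; L=s[:2]-Rz(RY)[:2,:2]@[-.02,0]; print(L,L2)
print("top");plate_in_lifter(cloud("top",d),L,RY,.133)
print("scene");plate_in_lifter(cloud("scene",d2),L,RY,.133)
E
```

```text
452 tilt deg [0.4  0.75] z0 132.3
x [(0, np.float64(42.0), np.float64(55.0)), (10, np.float64(-29.0), np.float64(55.0)), (20, np.float64(-51.0), np.float64(55.0)), (30, np.float64(-50.0), np.float64(54.0)), (40, np.float64(-45.0), np.float64(54.0)), (50, np.float64(-44.0), np.float64(55.0)), (60, np.float64(-43.0), np.float64(54.0))]
y [(-40, np.float64(16.0), np.float64(58.0)), (-30, np.float64(15.0), np.float64(59.0)), (-20, np.float64(54.0), np.float64(59.0)), (-10, np.float64(52.0), np.float64(59.0)), (0, np.float64(19.0), np.float64(60.0)), (10, np.float64(14.0), np.float64(59.0)), (20, np.float64(12.0), np.float64(60.0)), (30, np.float64(8.0), np.float64(60.0)), (40, np.float64(3.0), np.float64(60.0)), (50, np.float64(-7.0), np.float64(61.0))]
over rack t 17.1 [0.5609 0.2308 0.216 ] F [ 0.43 -0.48 -3.76] M [-0.03  0.01  0.04] gap 0.0148 78.0
[0.57996792 0.22500189] [0.57992103 0.2251702 ]
top
899 tilt deg [0.08 0.05] z0 133.2
x [(-60, np.float64(-41.0), np.float64(55.0)), (-50, np.float64(-42.0), np.float64(56.0)), (-40, np.float64(-43.0), np.float64(56.0)), (-30, np.float64(-5
[... 1319 characters left out ...]
.0)), (30, np.float64(-45.0), np.float64(54.0)), (40, np.float64(-46.0), np.float64(54.0)), (50, np.float64(-47.0), np.float64(53.0)), (60, np.float64(-46.0), np.float64(53.0))]
y [(-60, np.float64(-9.0), np.float64(13.0)), (-50, np.float64(-30.0), np.float64(59.0)), (-40, np.float64(-56.0), np.float64(60.0)), (-30, np.float64(-57.0), np.float64(60.0)), (-20, np.float64(-56.0), np.float64(60.0)), (-10, np.float64(-57.0), np.float64(60.0)), (0, np.float64(-59.0), np.float64(61.0)), (10, np.float64(-59.0), np.float64(61.0)), (20, np.float64(-60.0), np.float64(62.0)), (30, np.float64(-58.0), np.float64(63.0)), (40, np.float64(-58.0), np.float64(63.0)), (50, np.float64(-60.0), np.float64(62.0))]
```

```bash
python3 - <<'E'
from h import *
W=cloud("scene",np.load("scene0.npz")["d"]).reshape(-1,3)
e=np.c_[(W[:,:2]-RK)@Rz(RY)[:2,:2],W[:,2]]*1000
k=e[(abs(e[:,2]-40)<3.5)&(abs(e[:,0])<100)&(abs(e[:,1])<62)&(abs(e[:,1])>38)]
for s in(-1,1):
    q=k[np.sign(k[:,1])==s]; print("rail",s,len(q),"slope",np.degrees(np.polyfit(q[:,0],q[:,1],1)[0]),"y pct",np.round(np.percentile(q[:,1],[2,50,98]),1),"x",np.round(np.percentile(q[:,0],[.5,99.5]),1))
# depth silhouette of plate yaw on lifter: front edge & sides, scene3
W=cloud("scene",np.load("scene3.npz")["d"]).reshape(-1,3); L=np.array([.57997,.225])
e=np.c_[(W[:,:2]-L)@Rz(RY)[:2,:2],W[:,2]]*1000
k=e[(abs(e[:,2]-133)<4)&(abs(e[:,0])<62)&(abs(e[:,1])<66)]
for n,o,ax,lo,hi,f in(("front",1,0,-45,50,np.max),("left",0,1,-38,45,np.max),("rear",1,0,18,55,np.min),("right",0,1,-30,45,np.min)):
    b=np.round(k[:,o]/5)*5; t=[x for x in np.unique(b) if lo<=x<=hi]; v=[f(k[b==x,ax]) for x in t]; m=np.polyfit(t,v,1); print(n,"slope",np.degrees(np.arctan(m[0])),"at0",m[1])
E
```

```text
rail -1 300 slope -0.16420199568853946 y pct [-55.6 -49.3 -44.2] x [-89.8  88.5]
rail 1 356 slope 0.08766709399676445 y pct [44.2 50.6 55.5] x [-90.5  86.1]
front slope -0.8677983563831172 at0 53.72602364095577
left slope 2.080249167995128 at0 60.69932379882402
rear slope -3.024531606886699 at0 -42.93575413944108
right slope -1.607859383631626 at0 -57.455158308929576
```

Both cameras agree on the rack. The plate sits about 0.8–1° and +1 mm off in the lifter frame, so I'll correct for that, lower it and draw the lifter out.

```bash
python3 - <<'E'
from h import *
Y=RY-D(.8); c=loc(RK,RY,-.0003,.0003); L=c-Rz(Y)[:2,:2]@[.005,.001]
move_l(tcp(L,Y,.060),T(Y),feed=.06)
move_l(tcp(L,Y,.041),T(Y),feed=.03); st("near")
move_l(tcp(L,Y,.034),T(Y),feed=.012); st("set")
move_l(tcp(L,Y,.0235),T(Y),feed=.03); st("low")
L3=loc(L,Y,-.165)
print("hit",move_l(tcp(L3,Y,.0235),T(Y),feed=.07,until_force=5)); st("out")
p,d=camera("top"); np.savez("top4.npz",p=p,d=d); q,d2=camera("scene"); np.savez("scene4.npz",p=q,d=d2)
a=cv2.resize(p[140:250,110:220,::-1],(560,560),interpolation=cv2.INTER_CUBIC); b=cv2.resize(q[220:360,230:420,::-1],(760,560),interpolation=cv2.INTER_CUBIC)
cv2.imwrite("pics/set.png",cv2.resize(np.hstack([a,b]),(800,339),interpolation=cv2.INTER_AREA))
for n,dd in(("top",d),("scene",d2)): print(n);plate_in_lifter(cloud(n,dd),RK,RY,.050)
E
```

```text
near t 19.2 [0.5605 0.231  0.1371] F [-0.32  0.68 -4.34] M [ 0.02  0.05 -0.  ] gap 0.0151 78.0
set t 19.9 [0.5606 0.2309 0.1302] F [-0.16 -0.75 -2.16] M [ 0.    0.05 -0.04] gap 0.0147 78.1
low t 20.4 [0.5603 0.2308 0.1192] F [ 0.7  -0.07 -2.32] M [ 0.04 -0.   -0.  ] gap 0.015 78.2
hit False
out t 22.9 [0.4037 0.2814 0.1195] F [-0.27 -0.49 -1.73] M [0.02 0.04 0.  ] gap 0.0146 78.2
top
1263 tilt deg [-0.04 -0.26] z0 50.7
x [(-60, np.float64(-48.0), np.float64(51.0)), (-50, np.float64(-64.0), np.float64(68.0)), (-40, np.float64(-48.0), np.float64(51.0)), (-30, np.float64(-49.0), np.float64(50.0)), (-20, np.float64(-48.0), np.float64(49.0)), (-10, np.float64(-49.0), np.float64(50.0)), (0, np.float64(-49.0), np.float64(50.0)), (10, np.float64(-49.0), np.float64(50.0)), (20, np.float64(-49.0), np.float64(50.0)), (30, np.float64(-48.0), np.float64(50.0)), (40, np.float64(-49.0), np.float64(50.0)), (50, np.float64(-69.0), np.float64(50.0)), (60, np.float64(-47.0), np.float64(50.0))]
y [(-50, np.float64(-58.0), np.float64(60.0)), (-40, np.float64(-58.0), np.float64(60.0)), (-30, np.float64(-6
[... 758 characters left out ...]
.0)), (20, np.float64(-50.0), np.float64(49.0)), (30, np.float64(-51.0), np.float64(48.0)), (40, np.float64(-51.0), np.float64(48.0)), (50, np.float64(-51.0), np.float64(48.0)), (60, np.float64(-50.0), np.float64(48.0))]
y [(-50, np.float64(-60.0), np.float64(60.0)), (-40, np.float64(-59.0), np.float64(61.0)), (-30, np.float64(-59.0), np.float64(61.0)), (-20, np.float64(-59.0), np.float64(62.0)), (-10, np.float64(-57.0), np.float64(61.0)), (0, np.float64(-59.0), np.float64(61.0)), (10, np.float64(-62.0), np.float64(61.0)), (20, np.float64(-61.0), np.float64(61.0)), (30, np.float64(-59.0), np.float64(61.0)), (40, np.float64(-59.0), np.float64(61.0)), (50, np.float64(-57.0), np.float64(61.0))]
```

View pics/set.png

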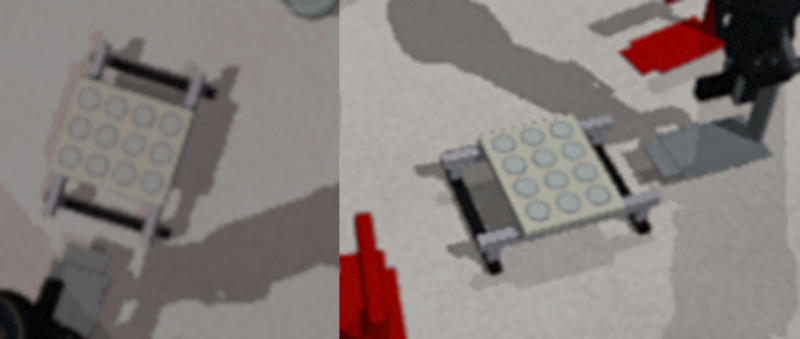

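The picture shows the plate square and centred across both rails, with the blade fully clear at (75,280) in the left panel. Now I'll stand the lifter on the open bench.

```bash
python3 - <<'E'
from h import *
s=sense()["position"]; move_l([s[0],s[1],.27],feed=.12)
L=np.array([.50,0.]); 
move_l(tcp(L,0,.17),T(0),feed=.15); move_l(tcp(L,0,.01),T(0),feed=.12)
print("hit",move_l(tcp(L,0,-.003),T(0),feed=.015,until_force=3)); st("stand")
command_gripper(.03); st("open"); command_gripper(.05); sleep(.2)
s=sense()["position"]; move_l([s[0],s[1],.26],feed=.12); st("clear")
p,d=camera("top"); q,_=camera("scene")
W=cloud("top",d).reshape(-1,3); w=W[(abs(W[:,0]-.48)<.12)&(abs(W[:,1])<.1)&(W[:,2]>.09)&(W[:,2]<.11)]
print(cv2.minAreaRect((w[:,:2]*1000).astype(np.float32)),np.median(w[:,2]))
cv2.imwrite("pics/end.png",cv2.resize(np.hstack([p[90:290,110:400,::-1],q[120:320,150:440,::-1]]),(800,276),interpolation=cv2.INTER_CUBIC))
E
```

```text
hit True
stand t 28.6 [4.799e-01 2.000e-04 9.630e-02] F [0.06 0.26 4.21] M [-0.08  0.03  0.01] gap 0.0153 79.2
open t 28.9 [ 4.788e-01 -1.000e-04  9.560e-02] F [-0.76  0.17  0.89] M [0.01 0.04 0.01] gap 0.0299 0.0
clear t 31.0 [ 0.4785 -0.      0.2593] F [-0.41  0.16 -0.14] M [ 0.01 -0.    0.01] gap 0.0503 0.0
((0.0, 0.0), (0.0, 0.0), 0.0) nan
  return _methods._mean(a, axis=axis, dtype=dtype,
  ret = ret.dtype.type(ret / rcount)
```

View pics/end.png

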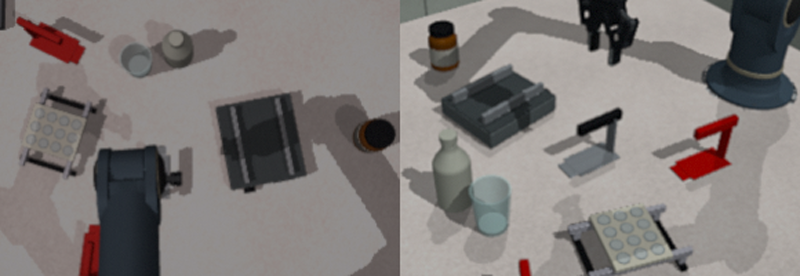

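The right panel shows the lifter upright at (592,145), the plate on the rack at (630,240), and the gripper clear above. The bottles and beaker have not moved. Handing in.

```bash
python3 -c "
from rig import *
print(finish_job())"
```

```text
the job is handed in; nothing more can be done
None
```

The job is handed in at about 31 s of the 64 s allowed: the plate sits level, square and centred (to about 1 mm) across both rack rails, and the lifter stands upright on its blade on the open bench, about 15 cm clear of the rack.

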